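# Bring a tripped spray-bench extractor back on

### The arm

A 6-joint arm with a two-finger parallel gripper is mounted at the origin on the work surface. World frame = base frame: x ahead of the robot, y to its left, z up, the work surface at z = 0. Lengths are in mm, angles in rad, forces in N, time in s.
With the tool pointing down it reaches from about 300 to 750 mm from the base axis. Payload 8.5 kg.
Tool frame: the origin (TCP) lies midway between the tips of the shut fingers; the grasp point (between the pads) lies 19 mm behind it; z points along the fingers, y is the line along which they close (so a half turn about z gives the same grasp; the last joint's range is limited). The gripper opens to 88 mm and grips with 3 to 60 N. Pads are 18 mm wide; open, the fingers measure 123 mm over their backs; the gripper's body (75 mm by 187 mm) begins 45 mm behind the grasp point.
Start: joints at [1.122, 0.381, 1.297, -0, 1.464, -0.215], TCP at [127.414, 535.02, 238.748] pointing down, gripper open.
Joint ranges: [-3.11, 3.11], [-0.89, 2.33], [0.22, 2.48], [-1.42, 4.56], [0.17, 2.85], [-2.88, 2.88]. Speed limits (rad/s): [2.39, 2.39, 3.14, 3.14, 3.14, 3.14].

### API

Orientations are given as a unit quaternion [x, y, z, w].
In Python, from rig import * gives the robot as it stands.
- The arm moves only by the tool send_rows, never from a script. Its argument "increments" is a list of rows, each a list of 7 numbers: the gripper's target within -1 to 1 (fully open at 1, half-way at 0, shut at -1), then the shift along the tool's x, y, z in mm, then the turn, a rotation vector about the tool's x, y, z in degrees. A call has 1 to 12 rows; each row is the pose to reach, as a shift and turn from the pose commanded when the call began, along the tool's axes at that moment; what a row does not reach only later rows make up. A row lasts 1/12 s, in which the tool goes at most 41.7 mm and 7.16 degrees, less where a joint would pass 70% of its speed; a pose out of reach is approached as far as the arm can. A call with a gripper value outside its range is refused whole. The fingers move at their own pace and stop on an object; the grip force is fixed at half the most. Time passes only in rows, so rows that repeat a pose let the fingers close. It gives the time, the measured TCP pose, the force, the opening and the grip force at its end, in the units of the state.
- state(): the state, without advancing time (a new reading comes with each control period).
- snapshot(name): name is "scene" or "top"; returns (picture, depth): 384x512x3 uint8, red, green, blue; 384x512 float32, mm along the optical axis (not along the pixel's ray), 0 where there is no reading.
- get_calibration(name): a dict with "vertical_fov" (degrees; the focal length in pixels is half the picture's height over the tangent of half this angle, whatever the lens; pixels are square), "cx", "cy" (the principal point, pixels), "eye" and "rotation" of the camera in the world. Camera axes: x right, y down, z forward; pixel columns grow to the right and rows downward; lengths in mm; the calibration is good to about 2 mm. A picture is of the moment at which its call begins. get_calibration takes no time and is no camera call.
- sign_off(): hands the job in; it is judged then, once.
The state is a dict: "time": time; "q": joint angles; "joint_velocities": joint speeds; "joint_torque": joint torques, N m; "tcp_pos": TCP position; "tool_rot": TCP orientation; "ft_force": force on the tool from outside, world axes, zero at the start; "moment": the same for the moment, N m; "finger_gap": finger opening in mm; "finger_force": force on a finger pad.
Only numpy, scipy, OpenCV 4.12 (cv2) and the standard library are available. Lean on these libraries where they do the work, as an engineer would, in place of code of your own. Each camera call takes 0.05 s, during which the arm holds its last target. There are 200 camera calls.

### The job

The extractor of this spray bench has tripped. At the sloping switch console, with the closed fingertips, push the popped-out white breaker button fully home so that it stays in, then press down the raised half of the big dark rocker (the half with the red bar) until it is fully over, and only then press the green start button all the way in and let it spring back. Keep that order, do not press the red stop, and leave the bottles and brushes around the console standing where they are.

Things in the scene. Friction and masses are not known exactly. Their poses are not given: they have to be found in the camera images.
- console: Grey steel console fixed to the bench, 160 mm deep (x), 400 mm wide (y), 60 mm high at its front edge (-x, towards the robot), 88 mm at its back. Origin: centre of its underside. Its top face slopes 10 degrees, rising to its +x. On it, in one row along its y, 90 mm apart, half-way up: white plates 86 mm square, 9 mm thick, with breaker, rocker, start and stop in any order. Straight-down presses work.
- breaker_top (a point): Centre of the top of the breaker button: white, 18 mm in diameter, in a black round collar 34 mm in diameter, 5 mm high on its plate. Popped out it stands 13 mm above the collar and shows a red band at its foot; pushed home it still stands 5 mm above the collar, the band hidden. The point moves with the button.
- breaker (a joint): Travel of the breaker button into the console, m: about 0 popped out, 0.008 fully home. It moves against about 3 N of friction, has no return spring and stays where it is left.
- rocker_on (a point): Point to press on the rocker, on its top surface at the middle of the small red bar (6 by 26 mm), 19 mm from the pivot. The rocker is a dark grey paddle 60 mm long (console x) by 44 mm wide (console y), 4 to 12 mm above its plate, pivoted at its middle about the console's y. The red-bar half is the one to the console's +x (away from the robot), raised at the start. The point moves with it.
- rocker (a joint): Rocker angle, rad: about 0 is off (red-bar half up), 0.24 is fully on (red-bar half down, some 4.5 mm lower at the red bar). Friction of 0.06 N m (about 3 N at the red bar); it stays where it is left.
- start_top (a point): Centre of the top of the green start button, 28 mm in diameter, standing 11 mm above a steel bezel 38 mm in diameter. The point moves with the button.
- start (a joint): Travel of the start button into the console, m: 0 released, 0.006 fully in. A spring pushes it out: 1.5 N to begin to move, 5 N fully in.
- stop_top (a point): Centre of the top of the red mushroom stop button, 40 mm in diameter, on a yellow disc; its top is about 30 mm above the face. Not to be pressed.
- stop (a joint): Travel of the red stop button into the console, m: 0 released, 0.006 fully in; springs back, 1.8 N to begin to move.
- detergent: Bystander: pink detergent bottle, 74 mm in diameter, 185 mm high, 0.3 to 0.6 kg, standing to the left (+y) of the console. Origin at the centre of its foot.
- squeeze: Bystander: white squeeze bottle with a red nozzle, 60 mm in diameter, 167 mm high, standing to the right (-y) of the console. Origin at the centre of its foot.
- brush_cup: Bystander: red cup with five thin brushes in it, 82 mm in diameter at the rim (brushes within 110 mm), 170 mm high, standing beyond the right (-y) end of the console. Origin at the centre of its foot.
- scrub_brush: Bystander: wooden scrubbing brush, 52 mm by 135 mm, 42 mm high, lying on its bristles behind the console (its +x side). Origin at the centre of its underside; its length is along its y.

How it is judged:
By the outcome, as a careful person would: the job done as asked, in the order asked, and still so for the second after the job is handed in, with the robot touching nothing.
It also fails if it takes over 40 s, if anything falls off the work surface, if the arm or the gripper's body presses on something with over 40 N, if the wrist force passes 120 N, or if a joint passes its speed limit or range.

## Working session

There is one attempt and no reset: what is moved stays moved. The work goes in short steps, Python scripts to look and compute and a tool call to move; the robot and the scene stay as the last step left them, time stands still between calls to the robot, and variables do not carry over. Pictures are saved under pics/ and viewed, at most 10 in all, crops included, and the job is handed in when it is done.

Besides the shell and the picture viewer there is one more tool, called after ">>>" as name([rows], argument=value, ...), one row to a line, values as JSON. send_rows: Moves the arm, as the interface text tells. Its arguments: {"type":"object","properties":{"increments":{"type":"array"}},"required":["increments"]}

```bash
mkdir -p pics; python3 - <<'E'
from rig import *
import cv2,numpy as np
for n in("scene","top"):
    p,d=snapshot(n); np.savez(f"{n}.npz",p=p,d=d); cv2.imwrite(f"pics/{n}1.png",p[:,:,::-1]); c=get_calibration(n); print(n,c)
s=state();print(s)
E
```

```text
scene {'vertical_fov': 49.5806722609126, 'cx': 255.79458649143226, 'cy': 198.4103159050807, 'eye': array([1134.94380285,  758.25747973,  737.04058124]), 'rotation': array([ 0.2694356 ,  0.83833081, -0.44940243, -0.15047713])}
top {'vertical_fov': 48.41012297948344, 'cx': 254.13292399405486, 'cy': 196.0679785345346, 'eye': array([ 434.13321885,   25.57658377, 1052.27393872]), 'rotation': array([ 0.71595375, -0.69444958,  0.06062672, -0.03839807])}
{'time': 0.1, 'q': array([ 1.12167306e+00,  3.81117411e-01,  1.29812417e+00,  7.31504373e-06,
        1.46358363e+00, -2.15323257e-01]), 'joint_velocities': array([ 0.00114157, -0.00267613, -0.00218101, -0.00091087,  0.00200801,
       -0.00018881]), 'joint_torque': array([ 4.95050874e-03, -4.38645744e+01, -2.24910146e+01,  7.15568103e-02,
        3.41777515e-02, -1.17609466e-04]), 'tcp_pos': array([127.33029425, 534.81668756, 238.22603636]), 'tool_rot': array([ 1.16634305e-01,  9.93174737e-01, -5.81393291e-04, -2.04433618e-04]), 'ft_force': array([ 0.31165509, -0.86335477,  0.27013085]), 'moment': array([-0.02744202, -0.02686703,  0.02657991]), 'finger_force': 0.0, 'finger_gap': 88.21256946204407}
```

View pics/top1.png

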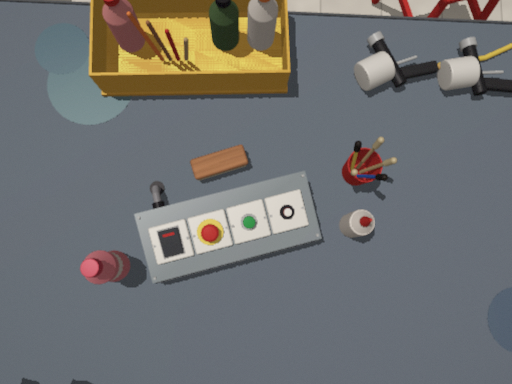

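View pics/scene1.png

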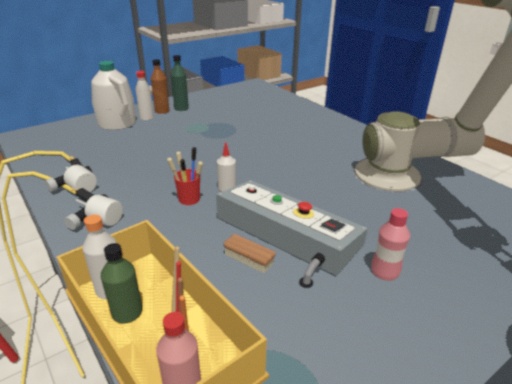

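The top view shows the console row from left (+y) to right: rocker (171,243), stop (210,232), start (250,222), breaker (287,212). The scene view confirms this order. Next I'll measure those points.

```bash
cat >h.py <<'E'
import numpy as np,cv2
from scipy.spatial.transform import Rotation as R
from rig import *
def cam(n):
    c=get_calibration(n); return c,192/np.tan(np.radians(c["vertical_fov"]/2)),R.from_quat(c["rotation"]).as_matrix()
def ray(n,u,v):
    c,f,M=cam(n); return np.array(c["eye"]),M@np.array([(u-c["cx"])/f,(v-c["cy"])/f,1])
def at_z(n,u,v,z):
    e,d=ray(n,u,v); return e+d*(z-e[2])/d[2]
def at_d(n,u,v,dep):
    e,d=ray(n,u,v); return e+d*dep
def proj(n,P):
    c,f,M=cam(n); q=M.T@(np.array(P)-c["eye"]); return np.array([c["cx"]+f*q[0]/q[2],c["cy"]+f*q[1]/q[2]])
def two(u1,u2):
    (e1,d1),(e2,d2)=ray("top",*u1),ray("scene",*u2)
    A=np.stack([d1,-d2],1); t=np.linalg.lstsq(A,e2-e1,rcond=None)[0]
    a,b=e1+d1*t[0],e2+d2*t[1]; return (a+b)/2,np.linalg.norm(a-b)
def blobs(m,amin=4):
    n,l,s,c=cv2.connectedComponentsWithStats(m.astype(np.uint8)); return [(c[i].round(1).tolist(),int(s[i,4])) for i in range(1,n) if s[i,4]>=amin]
E
python3 - <<'E'
from h import *
for n,(x0,x1,y0,y1) in dict(top=(130,325,170,285),scene=(210,370,175,270)).items():
    z=np.load(n+".npz");p,d=z["p"],z["d"]; h=cv2.cvtColor(p,cv2.COLOR_RGB2HSV)
    roi=np.zeros(d.shape,bool);roi[y0:y1,x0:x1]=1
    H,S,V=h[...,0],h[...,1],h[...,2]
    M=dict(red=((H<8)|(H>172))&(S>130)&(V>80),green=(H>50)&(H<85)&(S>120),yellow=(H>18)&(H<35)&(S>120),dark=V<60,white=(S<40)&(V>190))
    for k,m in M.items():
        for c,a in blobs(m&roi,4):
            u,v=int(round(c[0])),int(round(c[1])); dd=np.median(d[v-1:v+2,u-1:u+2])
            print(n,k,c,a,at_d(n,*c,dd).round(1))
    cv2.imwrite(f"pics/{n}_c.png",cv2.resize(p[y0:y1,x0:x1,::-1],None,fx=4,fy=4,interpolation=cv2.INTER_CUBIC))
# bench check
z=np.load("top.npz")["d"]
for u,v in((100,180),(250,330),(400,250)): print(at_d("top",u,v,z[v,u]).round(1))
E
```

```text
top red [209.6, 232.6] 219 [483.2  93.  113.5]
top red [168.1, 234.2] 37 [477.7 185.5  98.2]
top green [248.8, 222.0] 102 [510.2   7.7  99. ]
top yellow [210.1, 230.6] 243 [487.6  92.  114.2]
top dark [161.1, 190.8] 20 [588.2 224.4   3.9]
top dark [160.9, 203.1] 35 [552.2 214.4  50.3]
top dark [154.2, 205.1] 17 [546.6 229.2  52.8]
top dark [286.4, 211.7] 59 [535.7 -75.8 101.9]
top dark [177.8, 234.0] 5 [479.  164.6  95.5]
top dark [181.2, 246.8] 5 [451.1 156.6  88.1]
top white [285.8, 211.1] 1088 [537.  -74.4 102.1]
top white [247.8, 220.8] 1078 [512.7  10.  100.4]
top white [287.5, 212.0] 42 [535.2 -78.4 100.8]
top white [209.0, 230.6] 749 [487.5  94.4 114.4]
top white [170.1, 240.7] 704 [463.7 181.1  93.1]
scene red [250.5, 190.5] 4 [543.2 -72.9  91.1]
scene red [304.4, 206.1] 93 [492.3 102.2 114.5]
scene red [330.0, 224.5] 13 [473.8 182.3  94.9]
scene green [276.9, 198.1] 32 [513.7  12.8  99.8]
scene yellow [303.0, 213.4] 85 [496.7 103.9  93.5]
scene dark [303.1, 211.7] 15 [494.4 101.4  96.7]
scene dark [319.7, 257.6] 62 [547.5 228.   53.1]
scene white [365.6, 177.9] 34 [100.9 -12.5  12.9]
scene white [288.3, 209.4] 1293 [505.9  54.6  82.1]
[610.4 376.    2. ]
[260.7  -4.7   0.6]
[ 460.3 -370.5   -0.8]
```

View pics/top_c.png

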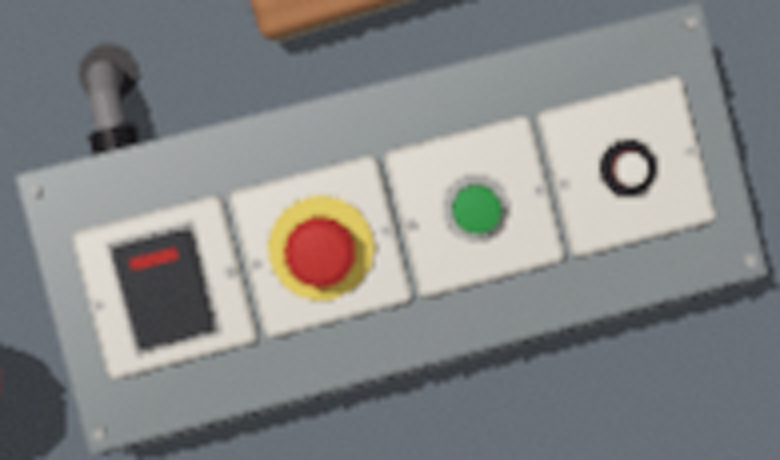

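View pics/scene_c.png

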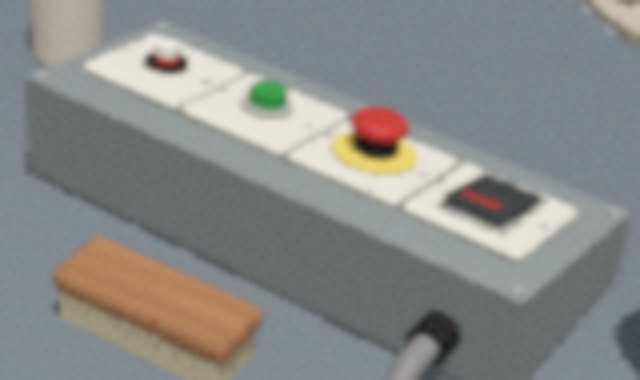

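The crops show the breaker popped out with its red band visible, at top px (287.5,212). The start is at (249,222), the stop at (210,232.5) and the red bar at (168,234.5), with that half up. Next: bottle clearances and the console fit.

```bash
python3 - <<'E'
from h import *
print("det cap",at_z("top",92,268,182),"sq nozzle",at_z("top",366,222,163),"scene sq",at_z("scene",226,146,165),"det",at_z("scene",399,216,182))
print("cup",at_z("top",362,168,110), "squeeze mid",at_z("top",350,226,60))
# console corners, z=60 front, 88 back (full crop px/4 + offset)
F=lambda u,v:(130+u/4,170+v/4)
for nm,(u,v),z in(("BL",(17,176),88),("BR",(703,5),88),("FR",(770,272),60),("FL",(92,455),60)): print(nm,at_z("top",*F(u,v),z).round(1))
# plates: corners at face+9 -> centre
for nm,q,z in(("rocker",[(73,234),(220,197),(257,344),(112,378)],83),("stop",[(230,192),(377,156),(411,298),(264,336)],83),("start",[(387,153),(530,117),(563,261),(416,297)],83),("breaker",[(539,113),(682,77),(714,220),(569,258)],83)):
    print(nm,np.mean([at_z("top",*F(*c),z) for c in q],0).round(1))
print("two-view: start",two((248.8,222),(276.9,198.1)),"bar",two((168.1,234.2),(330,224.5)),"stop",two((209.6,232.1),(304.4,205.5)))
print("br",at_z("top",287.5,212,101),"st",at_z("top",248.8,222,98),"bar",at_z("top",168.1,234.2,97))
E
```

```text
det cap [402.55991116 317.85959509 182.        ] sq nozzle [ 512.70752054 -237.64907572  163.        ] scene sq [ 524.37664646 -230.39125096  165.        ] det [410.962794   328.48868061 182.        ]
cup [ 639.90684908 -245.24040967  110.        ] squeeze mid [ 511.25620579 -230.24743356   60.        ]
BL [521.2 265.3  88. ]
BR [ 632.5 -120.5   88. ]
FR [ 481.3 -165.6   60. ]
FL [366.7 219.6  60. ]
rocker [461.3 179.7  83. ]
stop [487.9  94.   83. ]
start [512.3   8.   83. ]
breaker [537.9 -78.2  83. ]
two-view: start (array([510.16893122,   7.91905303,  95.84143918]), np.float64(0.8161465710688968)) bar (array([477.65523234, 185.52468892,  98.51343565]), np.float64(0.216167314297213)) stop (array([484.39575798,  93.56179595, 108.47142383]), np.float64(0.5161353234027516))
br [535.1992041  -78.42276803 101.        ] st [510.29907171   7.68399975  98.        ] bar [477.79974069 185.70028149  97.        ]
```

>>> send_rows([
  [-1,-539,-502,0,0,0,-29.7],
  [-1,-539,-502,0,0,0,-29.7],
  [-1,-539,-502,0,0,0,-29.7],
  [-1,-539,-502,0,0,0,-29.7],
  [-1,-539,-502,0,0,0,-29.7],
  [-1,-539,-502,0,0,0,-29.7],
  [-1,-539,-502,0,0,0,-29.7],
  [-1,-539,-502,0,0,0,-29.7],
  [-1,-539,-502,0,0,0,-29.7],
  [-1,-539,-502,0,0,0,-29.7],
  [-1,-539,-502,0,0,0,-29.7],
  [-1,-539,-502,0,0,0,-29.7],
])

```text
time: 1.1
tcp_pos: [396.0, 130.7, 238.8]
tool_rot: [-0.142, 0.99, 0.0, -0.0]
ft_force: [0.6, 0.2, 0.6]
finger_gap: 10.3
finger_force: 0.0
```

>>> send_rows([
  [-1,-70,-226,0,0,0,0],
  [-1,-70,-226,0,0,0,0],
  [-1,-70,-226,0,0,0,0],
  [-1,-70,-226,0,0,0,0],
  [-1,-70,-226,0,0,0,0],
  [-1,-70,-226,0,0,0,0],
  [-1,-70,-226,60,0,0,0],
  [-1,-70,-226,90,0,0,0],
  [-1,-70,-226,108,0,0,0],
  [-1,-70,-226,108,0,0,0],
])

```text
time: 1.93
tcp_pos: [523.7, -64.0, 125.9]
tool_rot: [-0.142, 0.99, 0.002, -0.005]
ft_force: [-0.4, 1.1, -0.1]
finger_gap: 0.2
finger_force: 0.0
```

```bash
python3 - <<'E'
from h import *
s=state();print(s["time"],s["tcp_pos"],s["ft_force"],s["finger_gap"])
p,d=snapshot("scene"); cv2.imwrite("pics/scene2.png",cv2.resize(p[90:270,170:370,::-1],None,fx=4,fy=3.3,interpolation=cv2.INTER_CUBIC)); print(p.shape)
E
```

```text
1.9333 [523.66677308 -63.96586063 125.9346717 ] [-0.39062164  1.13682529 -0.13548368] 0.22207927646119788
(384, 512, 3)
```

View pics/scene2.png

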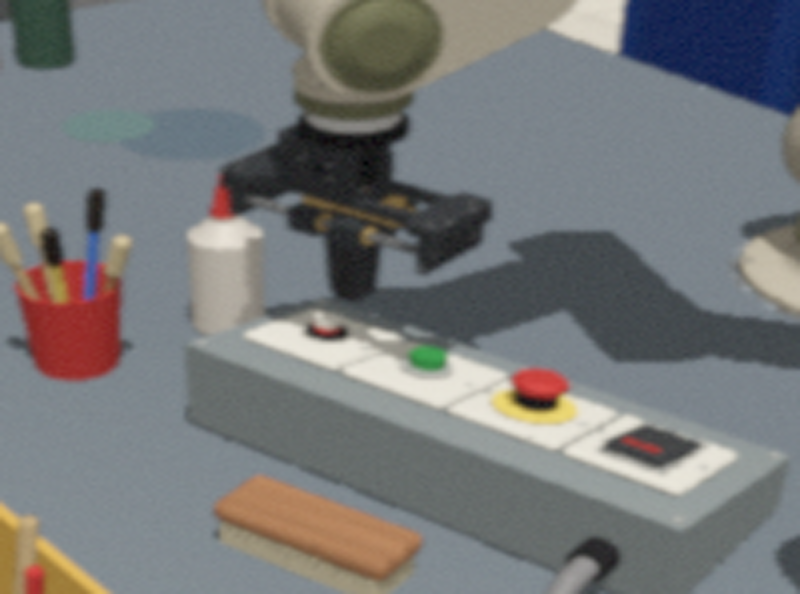

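The gripper is shut and hovers beside the breaker (tip about (350,290) in the crop), with the squeeze bottle clear. I'll let it settle.

>>> send_rows([
  [-1,0,0,0,0,0,0],
  [-1,0,0,0,0,0,0],
  [-1,0,0,0,0,0,0],
])

```text
time: 2.23
tcp_pos: [526.9, -64.7, 132.7]
tool_rot: [-0.142, 0.99, -0.001, 0.002]
ft_force: [0.3, -0.1, -0.2]
finger_gap: 0.3
finger_force: 0.0
```

>>> send_rows([
  [-1,-4,-15.5,0,0,0,0],
  [-1,-4,-15.5,0,0,0,0],
  [-1,-4,-15.5,8,0,0,0],
  [-1,-4,-15.5,15,0,0,0],
  [-1,-4,-15.5,20,0,0,0],
  [-1,-4,-15.5,20,0,0,0],
  [-1,-4,-15.5,20,0,0,0],
])

```text
time: 2.82
tcp_pos: [534.1, -78.0, 110.4]
tool_rot: [-0.142, 0.99, 0.0, -0.0]
ft_force: [0.8, 0.3, 0.7]
finger_gap: 0.3
finger_force: 0.0
```

>>> send_rows([
  [-1,-1,0,4,0,0,0],
  [-1,-1,0,7,0,0,0],
  [-1,-1,0,10,0,0,0],
  [-1,-1,0,12,0,0,0],
  [-1,-1,0,14,0,0,0],
  [-1,-1,0,14,0,0,0],
])

```text
time: 3.32
tcp_pos: [535.6, -78.0, 96.8]
tool_rot: [-0.142, 0.99, -0.0, 0.0]
ft_force: [0.9, 0.5, 1.5]
finger_gap: 0.3
finger_force: 0.9
```

>>> send_rows([
  [-1,0,0,1,0,0,0],
  [-1,0,0,2,0,0,0],
  [-1,0,0,2,0,0,0],
])

```text
time: 3.57
tcp_pos: [535.4, -78.1, 94.8]
tool_rot: [-0.142, 0.99, -0.0, 0.0]
ft_force: [2.1, 0.3, 2.8]
finger_gap: 0.6
finger_force: 1.3
```

>>> send_rows([
  [-1,0,0,1,0,0,0],
  [-1,0,0,2,0,0,0],
  [-1,0,0,2,0,0,0],
])

```text
time: 3.82
tcp_pos: [535.6, -78.1, 93.9]
tool_rot: [-0.142, 0.99, -0.0, 0.001]
ft_force: [0.5, 1.4, 12.1]
finger_gap: 0.7
finger_force: 5.9
```

>>> send_rows([
  [-1,0,0,1,0,0,0],
  [-1,0,0,1,0,0,0],
  [-1,0,0,-8,0,0,0],
  [-1,0,0,-40,0,0,0],
  [-1,0,0,-80,0,0,0],
  [-1,-3,40,-80,0,0,0],
  [-1,-6,80,-80,0,0,0],
  [-1,-9,120,-80,0,0,0],
  [-1,-12,160,-80,0,0,0],
  [-1,-15,200,-80,0,0,0],
  [-1,-17,235,-80,0,0,0],
  [-1,-19,269,-80,0,0,0],
])

```text
time: 4.82
tcp_pos: [476.6, 187.0, 172.4]
tool_rot: [-0.142, 0.99, -0.0, -0.001]
ft_force: [0.5, -1.0, -0.1]
finger_gap: 0.0
finger_force: 0.0
```

>>> send_rows([
  [-1,0,0,0,0,0,0],
  [-1,0,0,0,0,0,0],
  [-1,0,0,0,0,0,0],
  [-1,0,0,0,0,0,0],
])

```text
time: 5.15
tcp_pos: [478.2, 184.4, 172.6]
tool_rot: [-0.141, 0.99, -0.0, -0.0]
ft_force: [0.2, -0.3, -0.3]
finger_gap: 0.7
finger_force: 0.0
```

```bash
python3 - <<'E'
from h import *
s=state();print(s["time"],s["tcp_pos"],s["ft_force"])
p,d=snapshot("scene"); cv2.imwrite("pics/scene3.png",cv2.resize(p[165:275,210:410,::-1],None,fx=4,fy=4,interpolation=cv2.INTER_CUBIC))
E
```

```text
5.15 [478.180454   184.35593315 172.59200204] [ 0.15399169 -0.29224107 -0.3450063 ]
```

View pics/scene3.png

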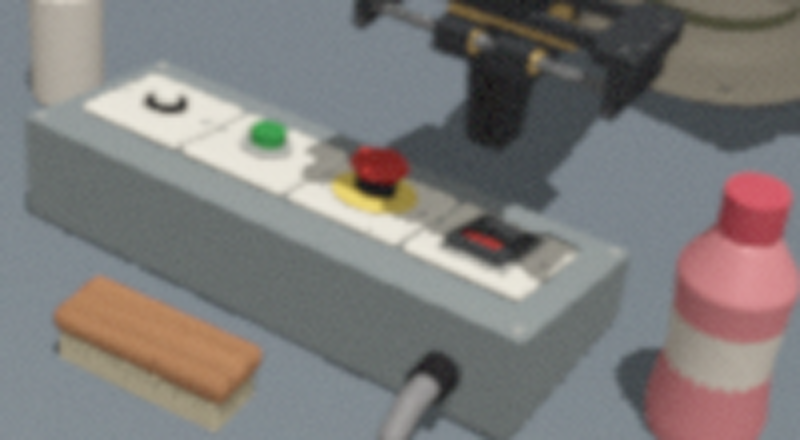

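The breaker's red band is now hidden, at (165,100) in the crop, so it is home. The fingertips are over the rocker and the detergent is clear. Now the rocker.

>>> send_rows([
  [-1,0,1,25,0,0,0],
  [-1,0,1,50,0,0,0],
  [-1,0,1,63,0,0,0],
  [-1,0,1,68,0,0,0],
  [-1,0,1,71,0,0,0],
  [-1,0,1,74,0,0,0],
  [-1,0,1,76,0,0,0],
  [-1,0,1,76,0,0,0],
])

```text
time: 5.87
tcp_pos: [478.5, 186.3, 97.5]
tool_rot: [-0.142, 0.99, -0.0, 0.001]
ft_force: [1.1, 0.5, 1.3]
finger_gap: 0.2
finger_force: 0.4
```

>>> send_rows([
  [-1,0,0,1,0,0,0],
  [-1,0,0,2,0,0,0],
  [-1,0,0,2,0,0,0],
])

```text
time: 6.12
tcp_pos: [478.1, 186.5, 95.2]
tool_rot: [-0.142, 0.99, 0.0, 0.001]
ft_force: [1.6, -0.1, 2.5]
finger_gap: 0.5
finger_force: 1.2
```

>>> send_rows([
  [-1,0,0,1,0,0,0],
  [-1,0,0,2,0,0,0],
  [-1,0,0,2,0,0,0],
])

```text
time: 6.37
tcp_pos: [477.7, 186.5, 92.7]
tool_rot: [-0.142, 0.99, 0.0, 0.0]
ft_force: [1.0, 0.8, 2.0]
finger_gap: 0.4
finger_force: 1.2
```

>>> send_rows([
  [-1,0,0,1,0,0,0],
  [-1,0,0,1,0,0,0],
])

```text
time: 6.53
tcp_pos: [477.8, 186.5, 92.5]
tool_rot: [-0.142, 0.99, 0.0, 0.0]
ft_force: [0.5, 0.1, 10.3]
finger_gap: 0.6
finger_force: 4.9
```

>>> send_rows([
  [-1,0,0,1,0,0,0],
  [-1,0,0,1,0,0,0],
  [-1,0,0,-8,0,0,0],
  [-1,0,0,-40,0,0,0],
  [-1,0,0,-80,0,0,0],
  [-1,4,-40,-80,0,0,0],
  [-1,8,-80,-80,0,0,0],
  [-1,12,-120,-80,0,0,0],
  [-1,16,-155,-80,0,0,0],
  [-1,19,-181,-80,0,0,0],
  [-1,19,-181,-80,0,0,0],
  [-1,19,-181,-80,0,0,0],
])

```text
time: 7.53
tcp_pos: [509.8, 6.7, 171.3]
tool_rot: [-0.141, 0.99, 0.0, -0.001]
ft_force: [1.0, 0.5, -0.3]
finger_gap: 0.5
finger_force: 0.0
```

```bash
python3 - <<'E'
from h import *
s=state();print(s["time"],s["tcp_pos"],s["ft_force"])
p,d=snapshot("scene"); cv2.imwrite("pics/scene4.png",cv2.resize(p[165:275,210:410,::-1],None,fx=4,fy=4,interpolation=cv2.INTER_CUBIC))
E
```

```text
7.5333 [509.78644549   6.67717406 171.29006307] [ 0.99622569  0.52871245 -0.30510166]
```

View pics/scene4.png

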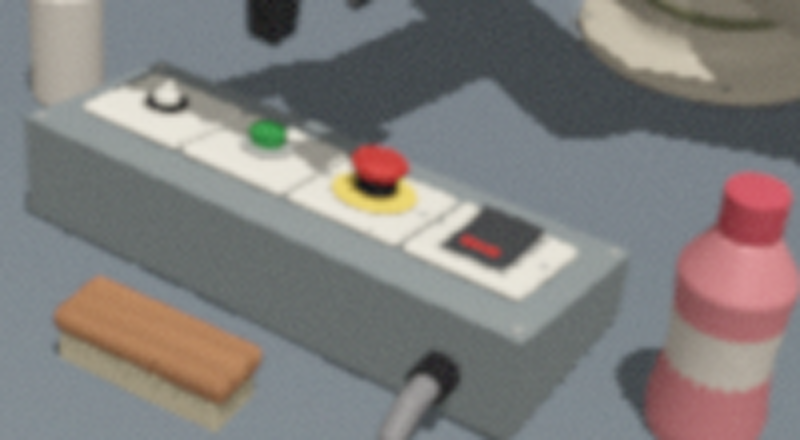

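The red-bar half is now down, at (480,245) in the crop, and the breaker is still in. Now the start button.

>>> send_rows([
  [-1,0,1,25,0,0,0],
  [-1,0,1,50,0,0,0],
  [-1,0,1,63,0,0,0],
  [-1,0,1,68,0,0,0],
  [-1,0,1,71,0,0,0],
  [-1,0,1,74,0,0,0],
  [-1,0,1,76,0,0,0],
  [-1,0,1,76,0,0,0],
])

```text
time: 8.25
tcp_pos: [510.3, 8.8, 96.4]
tool_rot: [-0.142, 0.99, 0.0, 0.001]
ft_force: [-1.4, 1.9, 3.8]
finger_gap: 0.4
finger_force: 1.9
```

>>> send_rows([
  [-1,0,0,1,0,0,0],
  [-1,0,0,2,0,0,0],
  [-1,0,0,2,0,0,0],
])

```text
time: 8.5
tcp_pos: [510.6, 8.5, 94.5]
tool_rot: [-0.142, 0.99, -0.0, 0.001]
ft_force: [-0.8, 3.5, 7.1]
finger_gap: 0.4
finger_force: 3.4
```

>>> send_rows([
  [-1,0,0,1,0,0,0],
  [-1,0,0,2,0,0,0],
  [-1,0,0,2,0,0,0],
])

```text
time: 8.75
tcp_pos: [510.8, 8.5, 94.0]
tool_rot: [-0.142, 0.99, -0.0, 0.002]
ft_force: [-4.7, 5.0, 21.3]
finger_gap: 0.2
finger_force: 11.0
```

>>> send_rows([
  [-1,0,0,0.5,0,0,0],
  [-1,0,0,0.5,0,0,0],
  [-1,0,0,-8,0,0,0],
  [-1,0,0,-40,0,0,0],
  [-1,0,0,-80,0,0,0],
  [-1,0,0,-120,0,0,0],
  [-1,0,0,-120,0,0,0],
  [-1,0,0,-120,0,0,0],
])

```text
time: 9.42
tcp_pos: [510.7, 7.9, 213.5]
tool_rot: [-0.142, 0.99, -0.001, 0.002]
ft_force: [-0.6, 0.1, -0.7]
finger_gap: 0.5
finger_force: 0.0
```

```bash
python3 - <<'E'
from h import *
s=state();print(s["time"],s["tcp_pos"],s["ft_force"])
p,d=snapshot("scene"); cv2.imwrite("pics/scene5.png",cv2.resize(p[140:275,160:420,::-1],None,fx=3,fy=3,interpolation=cv2.INTER_CUBIC))
E
```

```text
9.4167 [510.67046705   7.88283324 213.47196995] [-0.58403662  0.13764032 -0.69309604]
```

View pics/scene5.png

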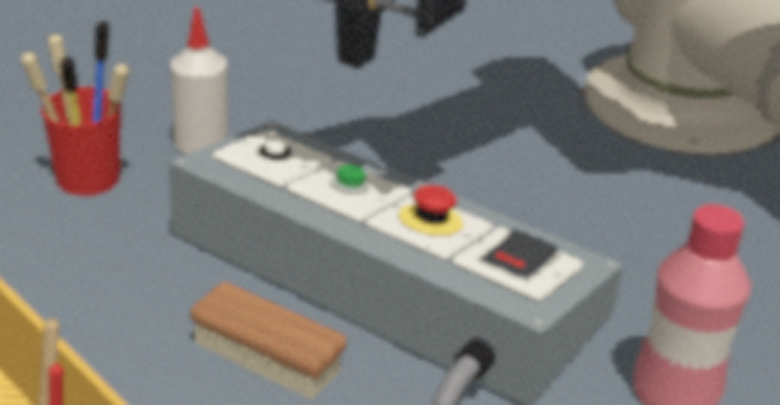

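The breaker is in (275,148), the rocker is over (510,258), the start has sprung back (350,175), and the bystanders are still standing. Handing in.

```bash
python3 -c "
from rig import *
print(sign_off())"
```

```text
the job is handed in; nothing more can be done
None
```

I pushed the breaker home, pressed the rocker fully over, then pressed the start and let it spring back; the stop was not pressed, all bottles and brushes still stand, and the job is handed in at about 9.5 s.

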